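# Refit the valve lever and set it to the index

## Task

The lever of the dial valve has been taken off and lies on the bench. Push it fully down onto the valve's square spindle so that it points towards the closed mark (the spindle has been left somewhere between closed and about 30 degrees open), then swing it round to open the valve until the lever points straight along the index strip clipped to the dial, and let go. Leave the other things on the bench where they are.

Things in the scene. Friction and masses are not known exactly. Their poses are not given: they have to be found in the camera images.
- lever: the loose aluminium valve lever, 161 mm long, about 0.28 kg (centre of mass 15 mm from the hub's axis), flat on the bench at the start. Origin: centre of the hub's underside; x along the bar to the knob, z up. Hub 44 x 44 mm, 34 mm tall. Bar 16 mm wide, 16 mm tall, underside at z = 0, from the hub to x = 139 mm.
- bore (a point): mouth of the lever's blind square bore, at the lever's origin, axes as the lever's: bore 19.5 mm wide, 29 mm deep upward, open below, sides parallel to x and y.
- boss (a point): middle of the lever's flat-sided grip boss on top of the hub, at x = 0, y = 0, z = 52 mm of the lever: 40 mm long (x), 24 mm wide (y), from z = 34 to 70 mm.
- knob (a point): on the axis of the lever's upright round black knob, at x = 125, y = 0, z = 39 mm of the lever; axes as the lever's. Knob 22 mm diameter, standing on the bar from z = 16 to 62 mm.
- valve: the fixed dial valve. Origin on the dial's axis at bench level, z up; x points along the closed mark, a raised radial bar on the dial. Ticks every 15 degrees run clockwise from it (seen from above), the opening direction. Dark base 100 x 100 x 34 mm; dial 190 mm diameter, top at z = 40 mm; two pipe stubs on the far side from the scale, 137 mm from the axis, under 40 mm high.
- seat (a point): centre of the top face of the valve's collar (48 mm diameter), 56 mm above the bench: the hub's underside rests here when the lever is fully down. Axes as the valve's.
- spindle_top (a point): top centre of the valve's square steel spindle: 18 mm wide, 27 mm tall above the seat, top 5 mm tapering to 13 mm. Stiff: turns with about 0.6 N m, stays where left, from closed (sides parallel to the valve's x, y) to 100 degrees clockwise. Starts 3 to 29 degrees clockwise of closed: not reported, must be felt or seen. Axes shown are the valve's. Fit: 5 degrees of play either way.
- index: steel index strip clipped on the dial's rim, 63 to 86 degrees clockwise of the closed mark. Origin: on the dial's axis, at the dial's top face; x points outward along the strip, which ends 167 mm from the axis and is 12 mm wide; clip and end tab are at most 14 mm above the dial, so the fitted lever passes above them.
- tub_a: bystander: closed sample tub, 90 mm diameter, 100 mm tall, origin under its centre
- tub_b: bystander: closed sample tub, 90 mm diameter, 100 mm tall, origin under its centre
- tub_c: bystander: closed grey tub, 100 mm diameter, 110 mm tall, origin under its centre
- tape: bystander: cardboard ring, 90 mm diameter, 24 mm tall, lying flat, origin under its centre
- screwdriver: bystander: screwdriver lying along its x axis, less than 40 mm tall
- spatula: bystander: mixing spatula lying along its x axis, less than 40 mm tall
- meter: bystander: handheld meter, 170 x 85 x 36 mm, lying flat, origin under its centre
Things that resemble listed ones, but are neither listed nor needed, are in the scene too. Leave any yellow look-alike of the lever alone.

How it is judged (in metres and radians):
On the way, in this order (a step that is already met when the one before it is completed fails the run):
1. the lever is fully down on the spindle and points towards the closed mark (within about 40 degrees of it) (z of lever in the frame of seat below 0.004 m and horizontal distance between lever and seat below 0.004 m and angle between lever's own z axis and vertical below 0.07 rad and x of knob in the frame of valve above 0.05 m and y of knob in the frame of valve above -0.083 m), for 0.2 s.
2. the seated lever has been swung to point along the index strip (z of lever in the frame of seat below 0.004 m and x of knob in the frame of index above 0.1 m and y of knob in the frame of index between -0.009 and 0.009 m), for 0.2 s.
At the end, for the whole second after the job is handed in: the lever sits on the spindle, its hub's underside within 4 mm of the collar in height and 4 mm of the axis sideways, level within 4 degrees; its knob is within 9 mm (about 4 degrees) of the line along the middle of the index strip, on the strip's side of the dial; it is released and at rest (all of step 2 and horizontal distance between lever and seat below 0.004 m and angle between lever's own z axis and vertical below 0.07 rad and linear speed of lever below 0.02 m/s); the robot touches nothing.
It fails at once if a bystander was pushed away (more than 40 mm) (distance of any of tub_a, tub_b, tub_c, tape, screwdriver, spatula, meter from where it was at the start of the episode above 0.04 m).
It fails at once if a tub was knocked over (angle between any of tub_a, tub_b, tub_c's own z axis and vertical above 0.7 rad).
It also fails if it takes over 64 s, if anything falls off the work surface, if the arm or the gripper's body presses on something with over 40 N, if the wrist force passes 120 N, or if a joint passes its speed limit or range.

## Robot

A 6-joint arm with a two-finger parallel gripper is mounted at the origin on the work surface. World frame = base frame: x ahead of the robot, y to its left, z up, the work surface at z = 0. Lengths are in m, angles in degrees, forces in N, time in s.
With the tool pointing down it reaches from about 0.3 to 0.75 m from the base axis. Payload 8.5 kg.
Tool frame: the origin (TCP) lies on the centre line of the jaws, within the pads' length; the fingertips stand env.tips_ahead ahead of it and the grasp point (between the pads) lies 8 mm behind it (env.tips_ahead is the distance from the TCP to the fingertips, in m); z points along the fingers, y is the direction in which the jaws open and shut (so a half turn about z gives the same grasp; the last joint's range is limited). The gripper opens to 85 mm and grips with 20 to 120 N. Pads are 22 mm wide; open, the fingers measure 114 mm over their backs; the gripper's body (76 mm by 85 mm) begins 54 mm behind the grasp point. The pads swing forward as they close: fully open they stand 13 mm farther back than shut.
Start: joints at [-77.195, 21.807, 74.336, -0, 83.858, -12.336], TCP at [0.234, -0.498, 0.242] pointing down, gripper open.
Joint ranges: [-178.18, 178.18], [-50.72, 133.34], [12.68, 142.11], [-81.47, 261.47], [9.98, 163.14], [-165.26, 165.26]. Speed limits (degrees/s): [136.94, 136.94, 180, 180, 180, 180].

## Interface

Orientations are given as a 3x3 rotation matrix whose columns are the frame's x, y, z axes.
In Python, from rig import env gives the robot as it stands.
- The arm moves only by the tool servo_tool, never from a script. Its argument "commands" is a list of rows, each an object with "linear": the shift along the tool's x, y, z in mm, a list of three; "angular": the turn, a rotation vector about the tool's x, y, z in degrees, a list of three; "gripper": the opening, from -1 (shut) to 1 (fully open). In form: [{"linear": [x, y, z], "angular": [rx, ry, rz], "gripper": gripper}, ...]. A call has 1 to 20 rows; each row is the pose to reach, as a shift and turn from the pose commanded when the call began, along the tool's axes at that moment; what a row does not reach only later rows make up. A row lasts 1/10 s, in which the tool goes at most 50 mm and 8.59 degrees, less where a joint would pass 70% of its speed; a pose out of reach is approached as far as the arm can. A call with a gripper value outside its range is refused whole. The fingers move at their own pace and stop on an object; "force" is the grip in N (left out, the last holds). Time passes only in rows, so rows that repeat a pose let the fingers close. It gives the time, the measured TCP pose, the force and the opening at its end, in the units of the state.
- env.observe(): the state, without advancing time (a new reading comes with each control period).
- env.get_image(name): name is "scene" or "side" or "wrist"; returns a dict with "frame" (384x512x3 uint8, blue, green, red), "fx", "fy", "cx", "cy" (pixels), "k1" (the pictures are not rectified: a ray, as slopes to the right and down, at radius r is drawn at 1 + k1 r^2 times it, then the intrinsics apply), "cam_to_world" (4x4, takes a point from camera to world coordinates); the wrist camera has in their place "T_tool_cam" (4x4, takes a point from camera to tool coordinates, whose origin is the TCP and whose axes are the flange's). Camera axes: x right, y up, looking along -z (the intrinsics and any distortion apply to the point x, -y, -z); pixel columns grow to the right and rows downward; lengths in m; the calibration is good to about 2 mm. A picture is of the moment at which its call begins: read the wrist's pose just before it. There is no depth.
- env.close_job(): hands the job in, once; it reports no verdict.
Trained networks look in a picture, given as the dict that the camera call returned (one of the last four; its "shot" number tells which), for a name from the list of things; names that differ only in an ending like _2 or _b are one class to them, and where a whole thing is asked for, a point or a joint stands for the part that bears it (a point fixed in the world has none). Each returns a list of dicts, best first, with "confidence" (0 to 1); they miss things now and then, are a little off and sometimes report something else, mostly with a low value. They report only what shows in the picture. A call takes as long as a camera call. They do not tell look-alikes from the thing itself.
- env.trace(picture, query): "pixels" (384x512 bool, what is visible of it) and "extent" ([left, top, right, bottom] in pixels, round what is visible of it).
The state is a dict: "time_s": time; "q": joint angles; "qvel": joint speeds; "joint_efforts": joint torques, N m; "position": TCP position; "tool_rot": TCP orientation; "ft_force": force on the tool from outside, world axes, zero at the start; "wrist_torque": the same for the moment, N m; "grip_width": finger opening in m.
Only numpy, scipy, OpenCV 4.12 (cv2) and the standard library are available. Lean on these libraries where they do the work, as an engineer would, in place of code of your own. Each camera call takes 0.05 s, during which the arm holds its last target.

## Working session

There is one attempt and no reset: what is moved stays moved. The work goes in short steps, Python scripts to look and compute and a tool call to move; the robot and the scene stay as the last step left them, time stands still between calls to the robot, and variables do not carry over. Pictures are saved under pics/ and viewed, and the job is handed in when it is done.

Besides the shell and the picture viewer there is one more tool, called after "Call:" by a JSON object that holds its "op" and its "data". servo_tool: Moves the arm, as the interface text tells. Its arguments: {"type":"object","properties":{"commands":{"type":"array","items":{"type":"object","properties":{"linear":{"type":"array","items":{"type":"number"}},"angular":{"type":"array","items":{"type":"number"}},"gripper":{"type":"number"}}}},"force":{"type":"number"}},"required":["commands"]}

```bash
ls; mkdir -p pics; python3 - <<'E'
from rig import env
import cv2
o=env.observe();print(o, env.tips_ahead)
for n in("scene","side","wrist"):
    p=env.get_image(n);cv2.imwrite(f"pics/{n}0.png",p["frame"]);print(n,{k:v for k,v in p.items() if k!="frame"})
    for q in("lever","valve","index","knob","boss"):
        for d in env.trace(p,q)[:3]: print(n,q,d["confidence"],d["extent"])
E
```

```text
pics
{'time_s': 0.0, 'q': array([-7.71940739e+01,  2.18410263e+01,  7.43853577e+01,  1.02230411e-03,
        8.38579026e+01, -1.23364647e+01]), 'qvel': array([ 0.07456256, -0.01333834,  0.02429478,  0.05712122, -0.02286072,
       -0.05955746]), 'joint_efforts': array([ 1.75773705e-03, -4.48440063e+01, -2.31276333e+01, -6.35362994e-05,
        4.73681124e-03,  1.51320722e-05]), 'position': array([ 0.2336108 , -0.4976134 ,  0.24170787]), 'tool_rot': array([[ 9.05255572e-01,  4.24867338e-01, -3.08764268e-04],
       [ 4.24867321e-01, -9.05254490e-01,  1.43841767e-03],
       [ 3.31626446e-04, -1.43331946e-03, -9.99998918e-01]]), 'ft_force': array([ 0.39665313,  0.5644956 , -0.10486152]), 'wrist_torque': array([-0.02837548, -0.03334546, -0.02454549]), 'grip_width': 0.08536826604455201} 0.011
scene {'fx': 442.3356991996812, 'fy': 442.3356991996812, 'cx': 253.52342208007437, 'cy': 192.31637871509287, 'k1': 0.05231005387106903, 'cam_to_world': array([[ 6.41630732e-01, -6.55178546e-01,  3.98812082e-01,
         1.06471971e+00],
       [ 7.67013608e-01,  5.47833641e-01, -3.34018604e-01,
    
[... 1566 characters left out ...]
6, 'cx': 251.21544689455055, 'cy': 191.73413351408007, 'k1': -0.04449539462661825, 'T_tool_cam': array([[ 2.39037432e-04,  9.61092738e-01,  2.76225798e-01,
         7.05622584e-02],
       [ 9.99998958e-01,  1.63597445e-04, -1.43458541e-03,
         1.33643267e-03],
       [-1.42395946e-03,  2.76225853e-01, -9.61091697e-01,
        -1.31073233e-01],
       [ 0.00000000e+00,  0.00000000e+00,  0.00000000e+00,
         1.00000000e+00]]), 'shot': 3}
wrist lever 0.66 [0.2, 67.4, 137.8, 164.6]
wrist lever 0.39 [208.0, 0.7, 226.2, 3.4]
wrist knob 0.76 [0.0, 71.4, 136.1, 163.5]
wrist knob 0.45 [202.1, 0.7, 221.9, 3.0]
wrist boss 0.56 [1.6, 70.9, 132.6, 163.2]
wrist boss 0.51 [207.3, 0.0, 221.5, 4.9]
```

```bash
python3 - <<'E'
import cv2
for n in("scene","side","wrist"):
    f=cv2.imread(f"pics/{n}0.png");cv2.imwrite(f"pics/{n}0b.png",cv2.resize(f,(800,600),interpolation=cv2.INTER_CUBIC))
E
```

```text
(no output)
```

View pics/scene0b.png

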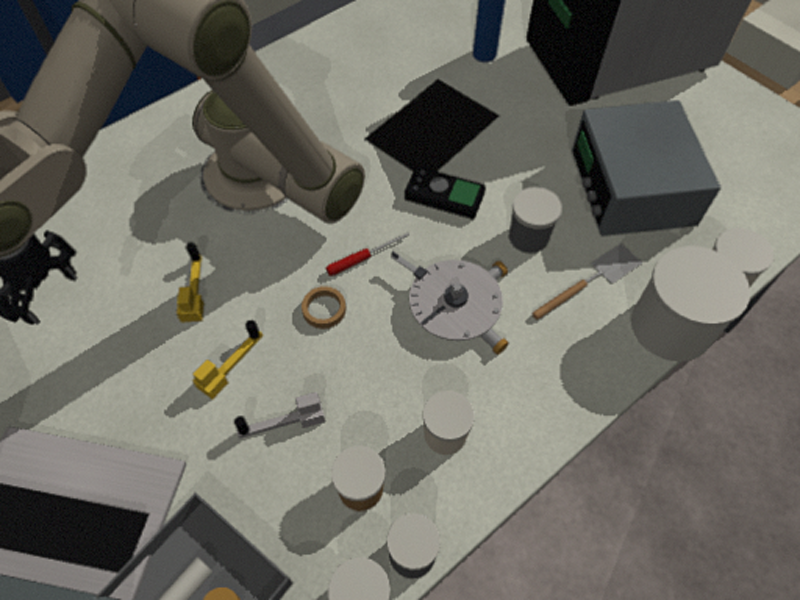

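View pics/side0b.png

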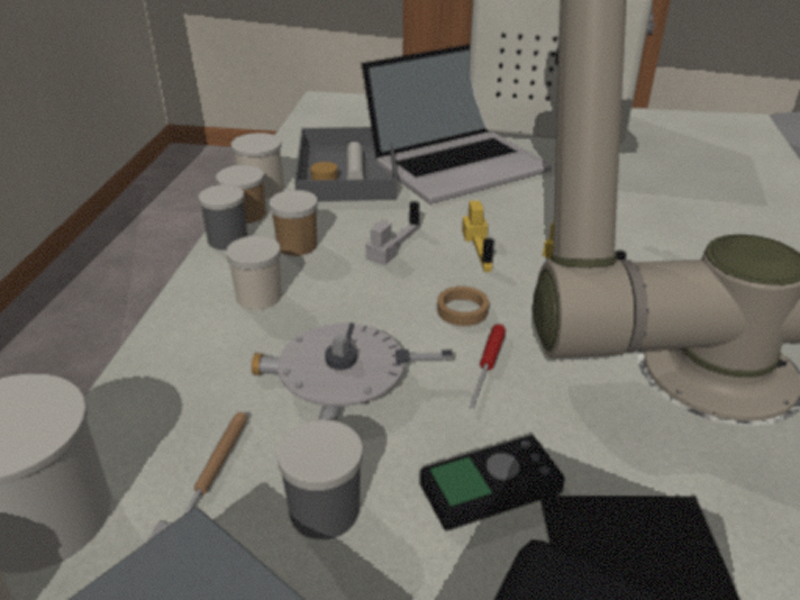

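View pics/wrist0b.png

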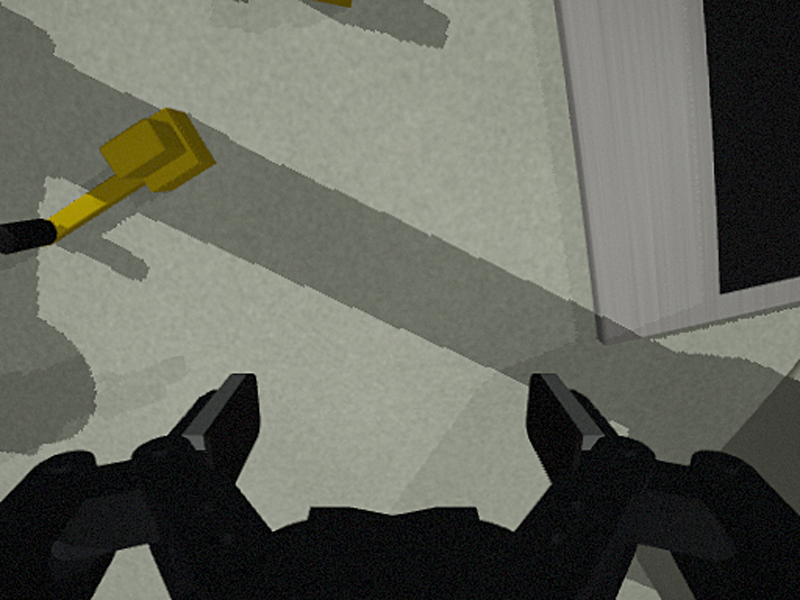

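The scene picture shows the silver lever at about (198,265) of the original pixels with its knob at (154,271). The valve is at (291,192), and the index strip points toward (255,163). There are two yellow look-alikes. Next I'll zoom in.

```bash
cat > h.py <<'E'
import numpy as np, cv2
def proj(p,P,T=None):
    T=p["cam_to_world"] if T is None else T
    c=(np.atleast_2d(P)-T[:3,3])@T[:3,:3]
    a=c[:,0]/-c[:,2]; b=-c[:,1]/-c[:,2]; s=1+p["k1"]*(a*a+b*b)
    return np.c_[p["cx"]+p["fx"]*a*s, p["cy"]+p["fy"]*b*s]
def ray(p,uv,z,T=None):
    T=p["cam_to_world"] if T is None else T
    x=(uv[0]-p["cx"])/p["fx"]; y=(uv[1]-p["cy"])/p["fy"]
    a,b=x,y
    for _ in range(20):
        s=1+p["k1"]*(a*a+b*b); a,b=x/s,y/s
    d=T[:3,:3]@np.array([a,-b,-1.]); o=T[:3,3]
    return o+d*(z-o[2])/d[2]
def wristT(env,p,o):
    M=np.eye(4);M[:3,:3]=o["tool_rot"];M[:3,3]=o["position"]; return M@p["T_tool_cam"]
def crop(f,x0,y0,x1,y1,k,name):
    cv2.imwrite(name,cv2.resize(f[y0:y1,x0:x1],None,fx=k,fy=k,interpolation=cv2.INTER_CUBIC))
E
python3 - <<'E'
from h import *
a=cv2.imread("pics/scene0.png");b=cv2.imread("pics/side0.png")
crop(a,240,150,340,240,8,"pics/s1.png");crop(a,140,240,220,300,10,"pics/s2.png")
crop(b,150,195,300,285,5,"pics/d1.png");crop(b,225,120,285,175,10,"pics/d2.png")
E
```

```text
(no output)
```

View pics/s1.png

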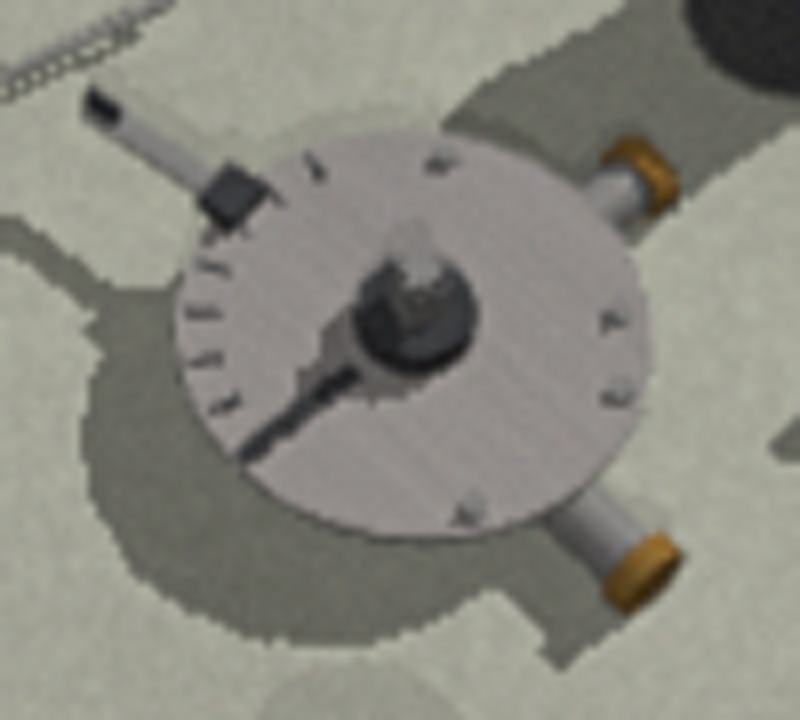

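View pics/s2.png

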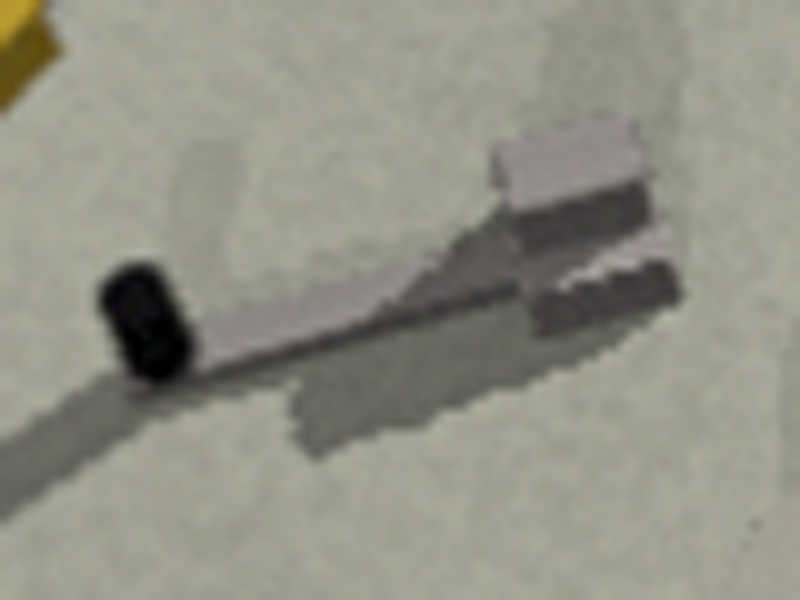

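View pics/d1.png

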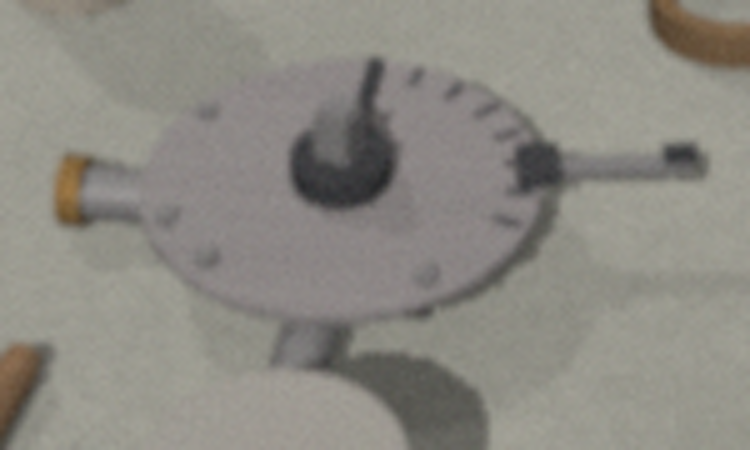

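View pics/d2.png

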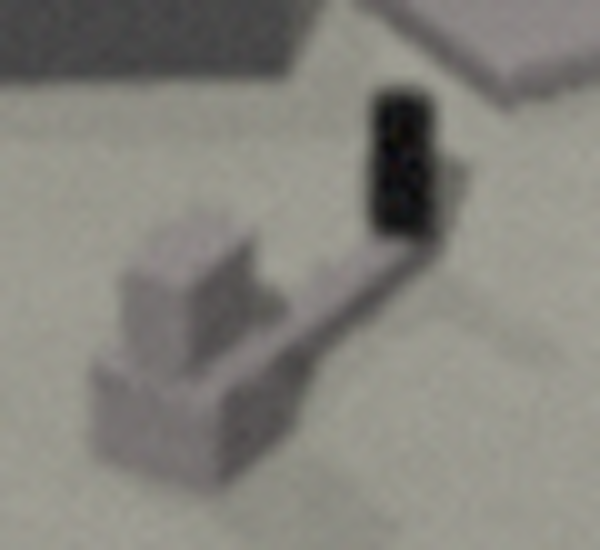

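```bash
cat > m1.py <<'E'
from rig import env
from h import *
S=env.get_image("scene");D=env.get_image("side")
def s1(u,v):return (u/8+240-.5+.06,v/8+150-.5+.06)
def s2(u,v):return (u/10+140-.45,v/10+240-.45)
def d1(u,v):return (u/5+150-.4,v/5+195-.4)
def d2(u,v):return (u/10+225-.45,v/10+120-.45)
r=lambda p,uv,z:np.round(ray(p,uv,z),4)[:2]
print("boss S",r(S,s2(572,162),.070),"D",r(D,d2(190,248),.070))
print("knob top S",r(S,s2(135,278),.062),"D",r(D,d2(402,98),.062))
print("knob axis bottom S",r(S,s2(163,365),.020))
print("dial centre S",r(S,s1(413,335),.040),"D",r(D,d1(347,189),.040))
print("spindle top S",r(S,s1(411,232),.083),"D",r(D,d1(333,105),.083))
print("closed outer S",r(S,s1(243,455),.043),"D",r(D,d1(377,63),.043))
print("index tip S",r(S,s1(100,103),.047),"D",r(D,d1(700,163),.047))
for n in("tub","tape","screwdriver","spatula","meter"):
  for d in env.trace(S,n+("_a" if n=="tub" else ""))[:9]:
    e=d["extent"];print(n,d["confidence"],e,r(S,((e[0]+e[2])/2,(e[1]+e[3])/2),.05 if n=="tub" else .01))
# dial fit from image masks
for p,n in((S,"S"),(D,"D")):
  m=env.trace(p,"valve")[0]["pixels"];print(n,m.sum())
  cv2.imwrite(f"pics/m{n}.png",m.astype(np.uint8)*255)
E
python3 m1.py
```

```text
boss S [ 0.5794 -0.2527] D [ 0.5761 -0.2513]
knob top S [ 0.5258 -0.3654] D [ 0.5286 -0.3706]
knob axis bottom S [ 0.534  -0.3707]
dial centre S [0.5812 0.1104] D [0.5729 0.1204]
spindle top S [0.5635 0.1213] D [0.5794 0.1127]
closed outer S [0.5805 0.0219] D [0.5775 0.0251]
index tip S [0.4196 0.0841] D [0.4107 0.085 ]
tub 0.93 [325.9, 118.4, 354.3, 160.3] [0.5388 0.371 ]
tub 0.77 [214.9, 285.5, 246.2, 325.1] [ 0.7464 -0.2641]
tub 0.71 [272.4, 247.6, 304.3, 292.4] [ 0.7722 -0.0764]
tub 0.23 [261.5, 166.4, 322.9, 228.4] [0.6033 0.0934]
tape 0.64 [191.4, 183.1, 218.4, 209.7] [ 0.4047 -0.1013]
screwdriver 0.49 [209.7, 150.3, 265.0, 176.1] [0.3701 0.0606]
spatula 0.72 [342.0, 156.8, 410.2, 204.1] [0.7162 0.3664]
meter 0.58 [261.8, 104.6, 310.6, 142.5] [0.3476 0.3028]
S 2633
D 3699
```

Call:
{"op": "servo_tool", "data": {"commands": [{"linear": [416, -76, 20], "angular": [0, 0, -42], "gripper": 1}, {"linear": [416, -76, 20], "angular": [0, 0, -42], "gripper": 1}, {"linear": [416, -76, 20], "angular": [0, 0, -42], "gripper": 1}, {"linear": [416, -76, 20], "angular": [0, 0, -42], "gripper": 1}, {"linear": [416, -76, 20], "angular": [0, 0, -42], "gripper": 1}, {"linear": [416, -76, 20], "angular": [0, 0, -42], "gripper": 1}, {"linear": [416, -76, 20], "angular": [0, 0, -42], "gripper": 1}, {"linear": [416, -76, 20], "angular": [0, 0, -42], "gripper": 1}, {"linear": [416, -76, 20], "angular": [0, 0, -42], "gripper": 1}, {"linear": [416, -76, 20], "angular": [0, 0, -42], "gripper": 1}, {"linear": [416, -76, 20], "angular": [0, 0, -42], "gripper": 1}, {"linear": [416, -76, 20], "angular": [0, 0, -42], "gripper": 1}]}}

```text
time_s: 2.55
position: [0.5772, -0.2532, 0.2225]
tool_rot: [[0.39, 0.921, -0.0], [0.921, -0.39, -0.0], [-0.0, -0.0, -1.0]]
ft_force: [1.0, -0.3, 0.3]
grip_width: 0.0854
```

```bash
cat > w.py <<'E'
import sys,pickle
from rig import env
from h import *
o=env.observe();p=env.get_image("wrist");n=sys.argv[1]
cv2.imwrite(f"pics/{n}.png",cv2.resize(p["frame"],(768,576),interpolation=cv2.INTER_CUBIC))
pickle.dump((o,p),open(f"{n}.pkl","wb"))
print(o["time_s"],o["position"].round(4),o["tool_rot"].round(3).tolist(),o["q"].round(1),o["ft_force"].round(1),o["grip_width"])
E
python3 w.py w1
```

```text
2.55 [ 0.5772 -0.2532  0.2225] [[0.39, 0.921, -0.0], [0.921, -0.39, -0.0], [-0.0, -0.0, -1.0]] [-34.4  30.8  62.5  -0.   86.8 -11.5] [ 1.  -0.3  0.3] 0.08543302420175297
```

View pics/w1.png

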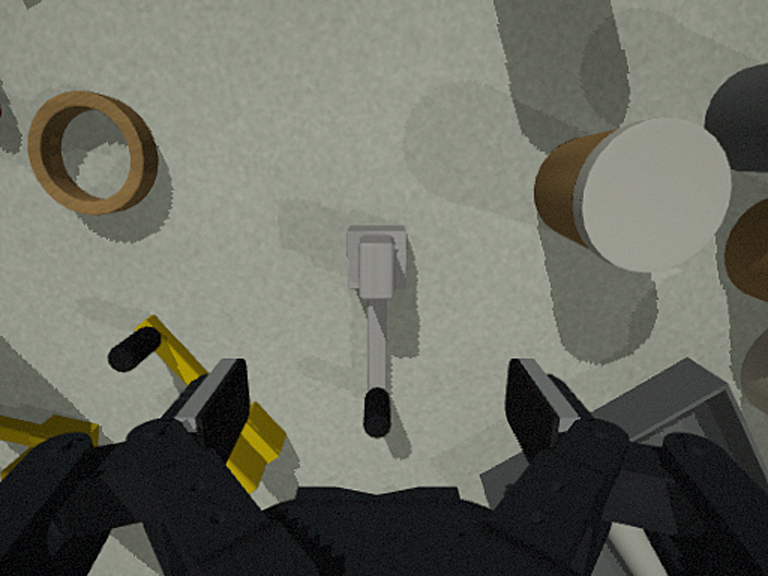

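The wrist picture shows the silver lever almost upright in the image. The boss top runs from about (359,242) to (393,298), the knob top is at about (377,426), and the hub's back edge runs from (347,226) to (406,226).

```bash
cat > m2.py <<'E'
import pickle
from h import *
o,p=pickle.load(open("w1.pkl","rb"));T=wristT(None,p,o)
c=lambda u,v:((u+.5)/1.5-.5,(v+.5)/1.5-.5)
r=lambda u,v,z:ray(p,c(u,v),z,T)[:2]
cor=np.array([r(*a,.07) for a in((359,242),(393,242),(393,298),(360,298))])
print(cor.round(4).tolist(),cor.mean(0).round(4),np.linalg.norm(cor-np.roll(cor,1,0),axis=1).round(4))
k=r(377,426,.062);b=cor.mean(0);print("knob",k.round(4),np.linalg.norm(k-b),np.degrees(np.arctan2(*(k-b)[::-1])))
print("hub back",r(347,226,0.034).round(4),r(406,226,.034).round(4))
# model overlay
def lever(x,y,yaw):
    R=np.array([[np.cos(yaw),-np.sin(yaw)],[np.sin(yaw),np.cos(yaw)]])
    P=[[sx*20,sy*12,70] for sx,sy in((1,1),(1,-1),(-1,-1),(-1,1))]+[[sx*22,sy*22,34] for sx,sy in((1,1),(1,-1),(-1,-1),(-1,1))]+[[139,8,16],[139,-8,16],[125,0,62]]
    P=np.array(P)/1000.;return np.c_[P[:,:2]@R.T+[x,y],P[:,2]]
q=proj(p,lever(*b,np.arctan2(*(k-b)[::-1])),T)
f=cv2.resize(p["frame"],None,fx=3,fy=3,interpolation=cv2.INTER_CUBIC)
for u,v in q: cv2.circle(f,(int(u*3+1),int(v*3+1)),3,(0,0,255),-1)
cv2.imwrite("pics/w1o.png",f[400:950,550:1000])
E
python3 m2.py
```

```text
[[0.5752, -0.2317], [0.5957, -0.2404], [0.5811, -0.276], [0.5604, -0.2672]] [ 0.5781 -0.2538] [0.0385 0.0223 0.0385 0.0224]
knob [ 0.53   -0.3689] 0.12476200949578599 -112.68357169867198
hub back [ 0.568  -0.2227] [ 0.6078 -0.2396]
```

View pics/w1o.png

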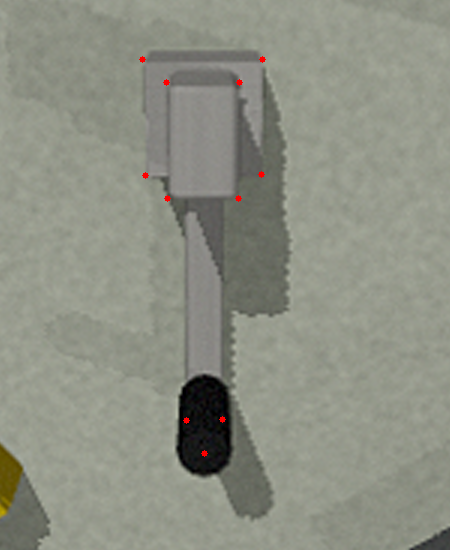

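Call:
{"op": "servo_tool", "data": {"commands": [{"linear": [0, 1, 50], "angular": [0, 0, 0], "gripper": 1}, {"linear": [0, 1, 100], "angular": [0, 0, 0], "gripper": 1}, {"linear": [0, 1, 140], "angular": [0, 0, 0], "gripper": 1}, {"linear": [0, 1, 165], "angular": [0, 0, 0], "gripper": 1}, {"linear": [0, 1, 172], "angular": [0, 0, 0], "gripper": 1}, {"linear": [0, 1, 172], "angular": [0, 0, 0], "gripper": 1}, {"linear": [0, 1, 172], "angular": [0, 0, 0], "gripper": 1}, {"linear": [0, 1, 172], "angular": [0, 0, 0], "gripper": -1}, {"linear": [0, 1, 172], "angular": [0, 0, 0], "gripper": -1}, {"linear": [0, 1, 172], "angular": [0, 0, 0], "gripper": -1}, {"linear": [0, 1, 172], "angular": [0, 0, 0], "gripper": -1}, {"linear": [0, 1, 172], "angular": [0, 0, 0], "gripper": -1}, {"linear": [0, 1, 172], "angular": [0, 0, 0], "gripper": -1}, {"linear": [0, 1, 172], "angular": [0, 0, 0], "gripper": -1}, {"linear": [0, 1, 172], "angular": [0, 0, 0], "gripper": -1}, {"linear": [0, 1, 172], "angular": [0, 0, 0], "gripper": -1}], "force": 60}}

```text
time_s: 4.2
position: [0.5789, -0.2527, 0.0506]
tool_rot: [[0.388, 0.922, 0.0], [0.922, -0.388, -0.0], [-0.0, 0.0, -1.0]]
ft_force: [-1.9, 1.5, 5.0]
grip_width: 0.023
```

```bash
python3 w.py w2
```

```text
4.2 [ 0.5789 -0.2527  0.0506] [[0.388, 0.922, 0.0], [0.922, -0.388, -0.0], [-0.0, 0.0, -1.0]] [-34.3  40.3  75.   -0.   64.7 -11.4] [-1.9  1.5  5. ] 0.023049139368881668
```

View pics/w2.png

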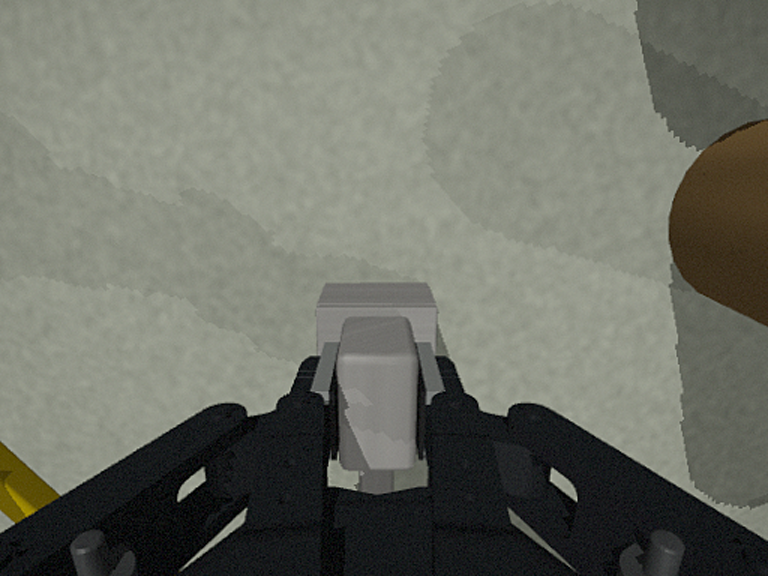

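Call:
{"op": "servo_tool", "data": {"commands": [{"linear": [0, 0, -40], "angular": [0, 0, 0], "gripper": -1}, {"linear": [0, 0, -90], "angular": [0, 0, 0], "gripper": -1}, {"linear": [0, 0, -140], "angular": [0, 0, 0], "gripper": -1}, {"linear": [30, -13, -180], "angular": [0, 0, -3], "gripper": -1}, {"linear": [70, -30, -200], "angular": [0, 0, -5], "gripper": -1}, {"linear": [110, -47, -200], "angular": [0, 0, -9], "gripper": -1}, {"linear": [150, -64, -200], "angular": [0, 0, -9], "gripper": -1}, {"linear": [190, -81, -200], "angular": [0, 0, -9], "gripper": -1}, {"linear": [214, -92, -200], "angular": [0, 0, -9], "gripper": -1}, {"linear": [214, -92, -200], "angular": [0, 0, -9], "gripper": -1}, {"linear": [214, -92, -200], "angular": [0, 0, -9], "gripper": -1}, {"linear": [214, -92, -200], "angular": [0, 0, -9], "gripper": -1}]}}

```text
time_s: 5.45
position: [0.5773, -0.0207, 0.2498]
tool_rot: [[0.24, 0.971, -0.001], [0.971, -0.24, -0.0], [-0.0, -0.001, -1.0]]
ft_force: [-0.1, -0.6, -2.8]
grip_width: 0.0234
```

```bash
python3 w.py w3
```

```text
5.45 [ 0.5773 -0.0207  0.2498] [[0.24, 0.971, -0.001], [0.971, -0.24, -0.0], [-0.0, -0.001, -1.0]] [-13.8  24.4  69.   -0.   86.7   0.1] [-0.1 -0.6 -2.8] 0.023358117047947363
```

View pics/w3.png

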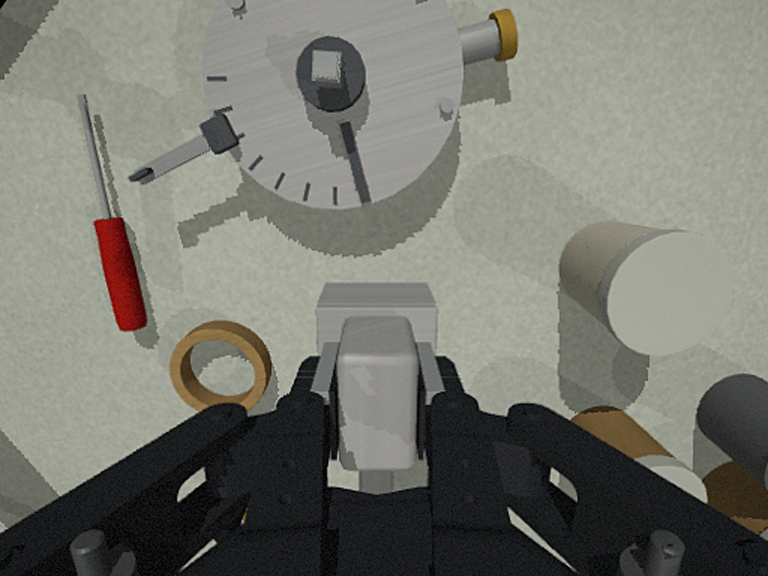

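The valve is in full view, with the collar at about (331,74), the spindle top at (327,67) and the closed bar from (345,125) to (365,200). The index strip runs from the clip at (220,131) to the tab at (137,177). Next I'll zoom in on these.

```bash
python3 - <<'E'
import pickle
from h import *
o,p=pickle.load(open("w3.pkl","rb"));f=p["frame"]
crop(f,190,15,250,85,8,"pics/w3a.png");crop(f,80,0,320,145,3.3,"pics/w3b.png")
E
```

```text
(no output)
```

View pics/w3a.png

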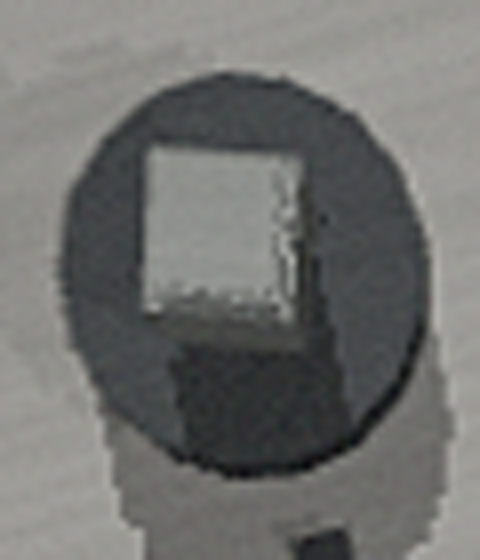

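View pics/w3b.png

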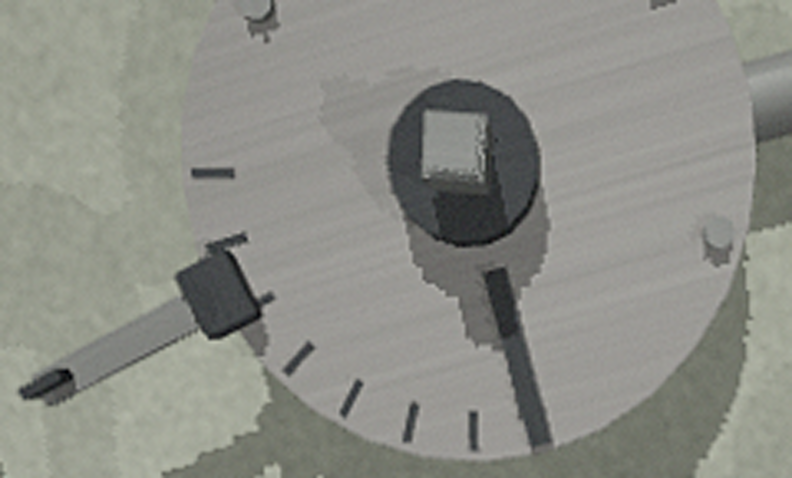

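```bash
cat > m3.py <<'E'
import pickle
from h import *
from scipy.optimize import least_squares
o,p=pickle.load(open("w3.pkl","rb"));T=wristT(None,p,o)
A=lambda u,v:((u+.5)/8-.5+190,(v+.5)/8-.5+15)
B=lambda u,v:((u+.5)/3.3-.5+80,(v+.5)/3.3-.5)
R=lambda uv,z:ray(p,uv,z,T)[:2]
ang=lambda d:np.degrees(np.arctan2(d[1],d[0]))
sp=np.array([R(A(*a),.078) for a in((147,147),(305,158),(296,328),(142,312))])
print("spindle",sp.mean(0).round(4),[round(float(np.linalg.norm(sp[i]-sp[i-1])),4) for i in range(4)],[round(ang(sp[i]-sp[i-1])%90,1) for i in range(4)])
col=np.array([R(A(*a),.056) for a in((65,270),(430,265),(75,190),(130,105),(180,80),(240,72),(300,87),(370,135),(410,190))])
dia=np.array([R(B(*a),.040) for a in((183,150),(190,90),(755,150),(748,90),(480,460),(650,406),(375,437),(700,355),(240,320))])
def circ(P,r): 
    s=least_squares(lambda c:np.hypot(*(P-c).T)-r,P.mean(0));return s.x,s.fun
for n,P,r in(("collar",col,.024),("dial",dia,.095)):
    c,res=circ(P,r);print(n,c.round(4),(res*1000).round(1))
vc,_=circ(dia,.095)
b1,b2=R(B(498,275),.042),R(B(541,443),.042);print("bar",b1.round(4),b2.round(4),ang(b2-b1),"r",np.linalg.norm(b1-vc),np.linalg.norm(b2-vc),ang(b2-vc))
for t in((213,173),(227,242),(298,358),(351,398),(411,422),(473,430)):
    q=R(B(*t),.041);print("tick",ang(q-vc).round(1),np.linalg.norm(q-vc).round(4))
i1,i2=R(B(189,311),.041),R(B(63,381),.041);print("idx",i1.round(4),i2.round(4),ang(i2-i1)-360,"tip",np.linalg.norm(i2-vc),ang(i2-vc),"r",np.linalg.norm(i1-vc),ang(i1-vc))
# hub in hand: from w2 & w3; hub top back edge, tool-frame at lever z=.034 -> tool z = TCPz_at_pick-.034
for n in("w2","w3"):
    o2,p2=pickle.load(open(n+".pkl","rb"))
    c=lambda u,v:((u+.5)/1.5-.5,(v+.5)/1.5-.5)
    zt=.0506-.034
    print(n,"hub top back (tool)",[ray(p2,c(*a),zt,p2["T_tool_cam"]).round(4) for a in((317,306),(437,306))],"bottom",[ray(p2,c(*a),.0506,p2["T_tool_cam"]).round(4) for a in((323,284),(433,284))],
      "boss top",[ray(p2,c(*a),.0506-.070,p2["T_tool_cam"]).round(4) for a in((342,356),(417,356),(341,469),(415,469))])
E
python3 m3.py
```

```text
spindle [0.5782 0.1114] [0.0183, 0.0187, 0.0189, 0.0186] [np.float64(72.3), np.float64(72.1), np.float64(71.8), np.float64(70.3)]
collar [0.5783 0.1109] [-1.  -0.  -0.3  0.7  0.4  0.1 -0.4 -0.6 -0.2]
dial [0.5798 0.1114] [ 0.1 -0.7 -2.5 -2.6 -0.6  1.5 -1.5  1.4 -2.1]
bar [0.5797 0.0775] [0.5799 0.0204] -89.75347066632901 r 0.03388526306926251 0.09099150167649227 -89.94059326830823
tick 166.3 0.0851
tick -179.1 0.0851
tick -149.7 0.0852
tick -134.8 0.0849
tick -119.8 0.0843
tick -105.0 0.0839
idx [0.475  0.0924] [0.4243 0.0816] -528.0328361104129 tip 0.15840317128549308 -169.15854808386877 r 0.10654598310035235 -169.7065757620363
w2 hub top back (tool) [array([ 0.0202, -0.0199,  0.0166]), array([0.0202, 0.0228, 0.0166])] bottom [array([ 0.0189, -0.0218,  0.0506]), array([0.0189, 0.0256, 0.0506])] boss top [array([ 0.0176, -0.0084, -0.0194]), array([ 0.0176,  0.0125, -0.0194]), array([-0.0201, -0.0096, -0.0194]), array([-0.0201,  0.013 , -0.0194])]
w3 hub top back (tool) [array([ 0.02  , -0.0201,  0.0166]), array([0.02  , 0.0227, 0.0166])] bottom [array([ 0.0187, -0.022 ,  0.0506]), array([0.0187, 0.0255, 0.0506])] boss top [array([ 0.0174, -0.0085, -0.0194]), array([ 0.0174,  0.0124, -0.0194]), array([-0.0203, -0.0097, -0.0194]), array([-0.0204,  0.0129, -0.0194])]
```

Call:
{"op": "servo_tool", "data": {"commands": [{"linear": [40, -10, 0], "angular": [0, 0, 2], "gripper": -1}, {"linear": [85, -21, 10], "angular": [0, 0, 4.3], "gripper": -1}, {"linear": [130, -32, 30], "angular": [0, 0, 4.3], "gripper": -1}, {"linear": [130, -32, 60], "angular": [0, 0, 4.3], "gripper": -1}, {"linear": [130, -32, 90], "angular": [0, 0, 4.3], "gripper": -1}, {"linear": [130, -32, 100], "angular": [0, 0, 4.3], "gripper": -1}, {"linear": [130, -32, 100], "angular": [0, 0, 4.3], "gripper": -1}, {"linear": [130, -32, 100], "angular": [0, 0, 4.3], "gripper": -1}, {"linear": [130, -32, 100], "angular": [0, 0, 4.3], "gripper": -1}]}}

```text
time_s: 6.4
position: [0.5781, 0.1136, 0.1519]
tool_rot: [[0.312, 0.95, 0.003], [0.95, -0.312, 0.0], [0.001, 0.003, -1.0]]
ft_force: [0.3, -0.9, -1.9]
grip_width: 0.023
```

```bash
python3 w.py w4; python3 - <<'E'
from rig import env
from h import *
for n,b in(("scene",(230,130,350,220)),("side",(150,150,270,240))):
    p=env.get_image(n);crop(p["frame"],*b,6,f"pics/{n}4.png")
E
```

```text
6.4 [0.5781 0.1136 0.1519] [[0.312, 0.95, 0.003], [0.95, -0.312, 0.0], [0.001, 0.003, -1.0]] [-0.4 30.  76.2  0.  73.6 17.8] [ 0.3 -0.9 -1.9] 0.022989006379170878
```

View pics/w4.png

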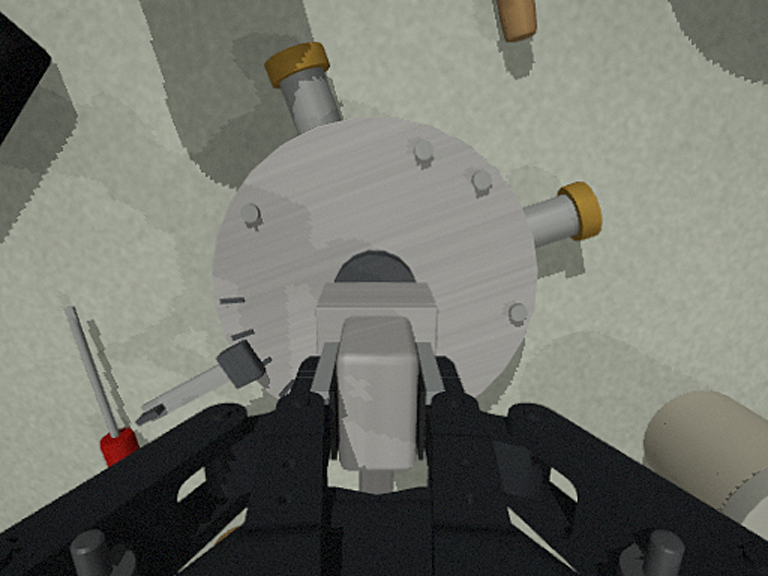

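View pics/scene4.png

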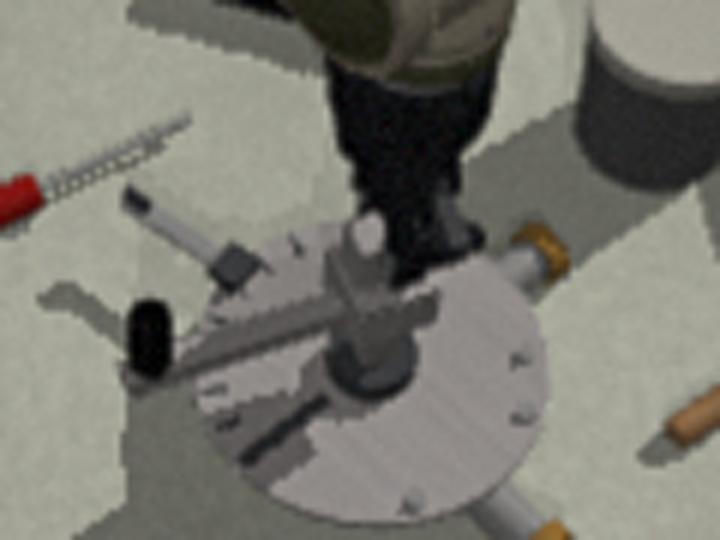

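View pics/side4.png

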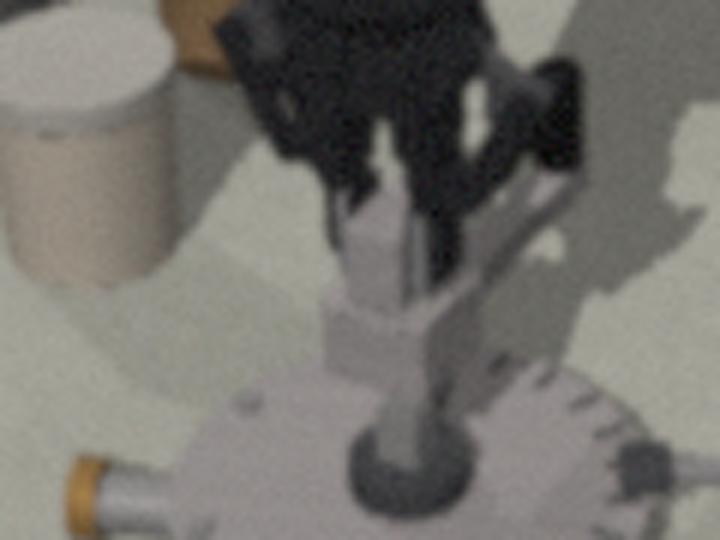

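Call:
{"op": "servo_tool", "data": {"commands": [{"linear": [0, -1, 8], "angular": [0, 0, 0], "gripper": -1}, {"linear": [0, -1, 14], "angular": [0, 0, 0], "gripper": -1}, {"linear": [0, -1, 18], "angular": [0, 0, 0], "gripper": -1}, {"linear": [0, -1, 21], "angular": [0, 0, 0], "gripper": -1}, {"linear": [0, -1, 23], "angular": [0, 0, 0], "gripper": -1}, {"linear": [0, -1, 23], "angular": [0, 0, 0], "gripper": -1}, {"linear": [0, -1, 23], "angular": [0, 0, 0], "gripper": -1}]}}

```text
time_s: 7.25
position: [0.5768, 0.1143, 0.1273]
tool_rot: [[0.312, 0.95, 0.001], [0.95, -0.312, -0.0], [0.0, 0.001, -1.0]]
ft_force: [3.7, -0.2, -5.1]
grip_width: 0.0236
```

Call:
{"op": "servo_tool", "data": {"commands": [{"linear": [0, 0, 2], "angular": [0, 0, 0], "gripper": -1}, {"linear": [0, 0, 4], "angular": [0, 0, 0], "gripper": -1}, {"linear": [0, 0, 6], "angular": [0, 0, 0], "gripper": -1}, {"linear": [0, 0, 8], "angular": [0, 0, 0], "gripper": -1}, {"linear": [0, 0, 8], "angular": [0, 0, 0], "gripper": -1}]}}

```text
time_s: 7.75
position: [0.5768, 0.1142, 0.1192]
tool_rot: [[0.312, 0.95, 0.001], [0.95, -0.312, -0.0], [0.0, 0.001, -1.0]]
ft_force: [4.9, -2.0, -3.4]
grip_width: 0.0234
```

Call:
{"op": "servo_tool", "data": {"commands": [{"linear": [0, 0.4, 2], "angular": [0, 0, 0], "gripper": -1}, {"linear": [0, 0.4, 4], "angular": [0, 0, 0], "gripper": -1}, {"linear": [0, 0.4, 6], "angular": [0, 0, 0], "gripper": -1}, {"linear": [0, 0.4, 8], "angular": [0, 0, 0], "gripper": -1}, {"linear": [0, 0.4, 10], "angular": [0, 0, 0], "gripper": -1}, {"linear": [0, 0.4, 11], "angular": [0, 0, 0], "gripper": -1}, {"linear": [0, 0.4, 11], "angular": [0, 0, 0], "gripper": -1}]}}

```text
time_s: 8.45
position: [0.5769, 0.1142, 0.1081]
tool_rot: [[0.312, 0.95, 0.0], [0.95, -0.312, -0.0], [-0.0, 0.0, -1.0]]
ft_force: [5.5, -1.5, -2.3]
grip_width: 0.0231
```

Call:
{"op": "servo_tool", "data": {"commands": [{"linear": [0, 0.5, 1], "angular": [0, 0, 0], "gripper": -1}, {"linear": [0, 0.5, 1.5], "angular": [0, 0, 0], "gripper": -1}, {"linear": [0, 0.5, 2], "angular": [0, 0, 0], "gripper": -1}, {"linear": [0, 0.5, 2.3], "angular": [0, 0, 0], "gripper": -1}, {"linear": [0, 0.5, 2.3], "angular": [0, 0, 0], "gripper": -1}]}}

```text
time_s: 8.95
position: [0.577, 0.1142, 0.1066]
tool_rot: [[0.312, 0.95, -0.0], [0.95, -0.312, 0.0], [-0.0, -0.0, -1.0]]
ft_force: [0.4, -2.0, 5.3]
grip_width: 0.0232
```

```bash
python3 w.py w5; python3 - <<'E'
from rig import env
from h import *
print(env.observe()["wrist_torque"])
for n,b in(("scene",(230,130,350,220)),("side",(150,150,270,240))):
    p=env.get_image(n);crop(p["frame"],*b,6,f"pics/{n}5.png")
E
```

```text
8.95 [0.577  0.1142 0.1066] [[0.312, 0.95, -0.0], [0.95, -0.312, 0.0], [-0.0, -0.0, -1.0]] [-0.3 32.8 79.5  0.  67.7 17.8] [ 0.4 -2.   5.3] 0.023230242234491667
[-0.23942587 -0.22709741 -0.02421576]
```

View pics/side5.png

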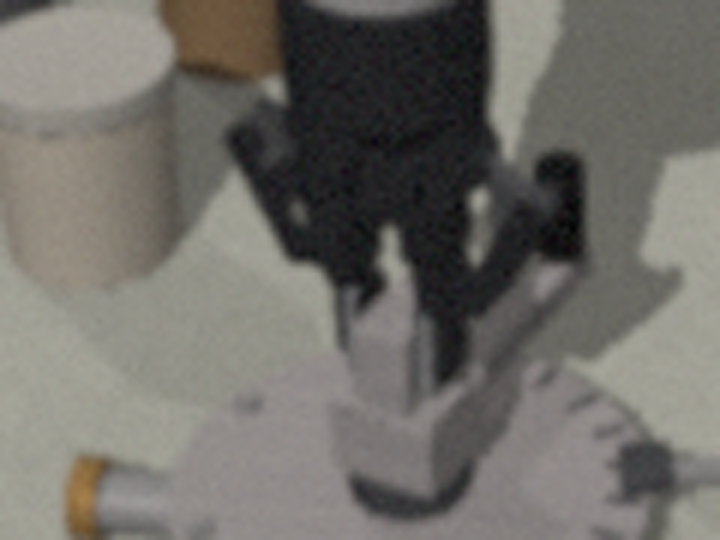

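View pics/scene5.png

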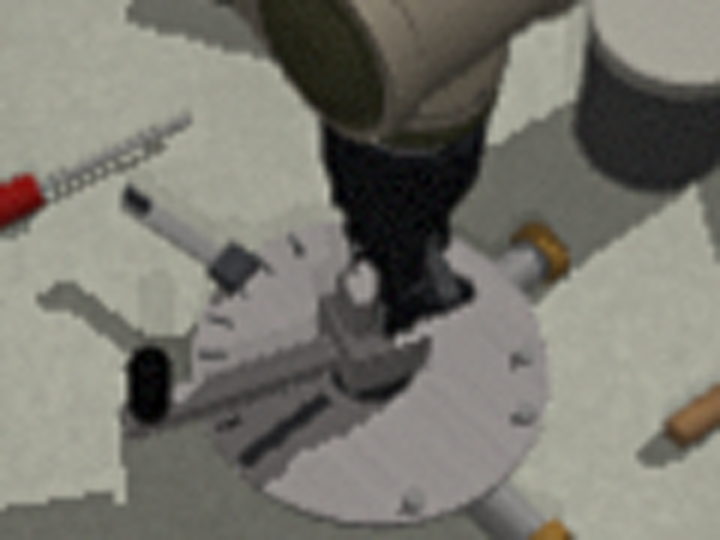

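View pics/w5.png

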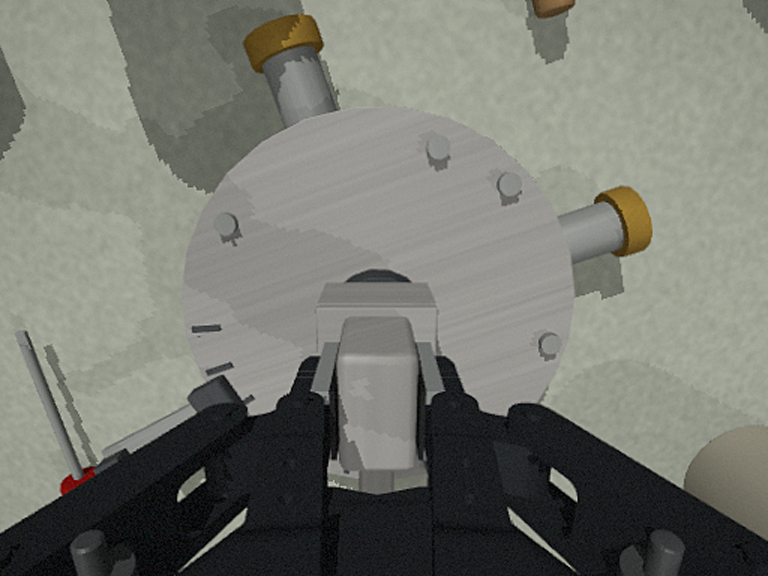

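Call:
{"op": "servo_tool", "data": {"commands": [{"linear": [0, 0, 0.7], "angular": [0, 0, 0], "gripper": -1}, {"linear": [0, 0, 0.7], "angular": [0, 0, 0], "gripper": -1}, {"linear": [0, 0, 0.7], "angular": [0, 0, 0], "gripper": -1}, {"linear": [0, 0.2, 0.5], "angular": [0, 0, 4], "gripper": -1}, {"linear": [0, 0.3, 0.5], "angular": [0, 0, 8], "gripper": -1}, {"linear": [0, 0.5, 0.5], "angular": [0, 0, 12], "gripper": -1}, {"linear": [-0.1, 0.6, 0.5], "angular": [0, 0, 16], "gripper": -1}, {"linear": [-0.1, 0.8, 0.5], "angular": [0, 0, 20], "gripper": -1}, {"linear": [-0.1, 0.8, 0.5], "angular": [0, 0, 20], "gripper": -1}], "force": 100}}

```text
time_s: 10.0
position: [0.5782, 0.1142, 0.1067]
tool_rot: [[0.618, 0.786, 0.002], [0.786, -0.618, 0.0], [0.001, 0.001, -1.0]]
ft_force: [2.3, 0.9, 7.8]
grip_width: 0.0223
```

```bash
python3 w.py w6; python3 -c "
from rig import env
print(env.observe()['wrist_torque'])"
```

```text
10.0 [0.5782 0.1142 0.1067] [[0.618, 0.786, 0.002], [0.786, -0.618, 0.0], [0.001, 0.001, -1.0]] [-0.3 32.9 79.4  0.  67.7 37.8] [2.3 0.9 7.8] 0.022343870820905484
[-0.02149245 -0.40187072  0.37143141]
```

Call:
{"op": "servo_tool", "data": {"commands": [{"linear": [0, 0.2, 0], "angular": [0, 0, 5], "gripper": -1}, {"linear": [0, 0.4, 0], "angular": [0, 0, 10], "gripper": -1}, {"linear": [-0.1, 0.6, 0], "angular": [0, 0, 15], "gripper": -1}, {"linear": [-0.1, 0.8, 0], "angular": [0, 0, 20], "gripper": -1}, {"linear": [-0.2, 0.9, 0], "angular": [0, 0, 25], "gripper": -1}, {"linear": [-0.3, 1.1, 0], "angular": [0, 0, 30], "gripper": -1}, {"linear": [-0.4, 1.3, 0], "angular": [0, 0, 35], "gripper": -1}, {"linear": [-0.5, 1.4, 0], "angular": [0, 0, 39], "gripper": -1}, {"linear": [-0.5, 1.4, 0], "angular": [0, 0, 41.3], "gripper": -1}, {"linear": [-0.5, 1.4, 0], "angular": [0, 0, 41.3], "gripper": -1}, {"linear": [-0.5, 1.4, 0], "angular": [0, 0, 41.3], "gripper": -1}, {"linear": [-0.5, 1.4, 0], "angular": [0, 0, 41.3], "gripper": -1}, {"linear": [-0.5, 1.4, 0], "angular": [0, 0, 41.3], "gripper": -1}]}}

```text
time_s: 11.35
position: [0.5786, 0.113, 0.1067]
tool_rot: [[0.983, 0.184, 0.001], [0.184, -0.983, 0.0], [0.001, -0.0, -1.0]]
ft_force: [0.0, 1.1, 9.7]
grip_width: 0.0227
```

```bash
python3 w.py w7; python3 - <<'E'
from rig import env
from h import *
import pickle
print(env.observe()["wrist_torque"])
D={}
for n,b in(("scene",(220,130,340,220)),("side",(170,160,300,250))):
    p=env.get_image(n);D[n]=p;crop(p["frame"],*b,6,f"pics/{n}7.png")
pickle.dump(D,open("D7.pkl","wb"))
E
```

```text
11.35 [0.5786 0.113  0.1067] [[0.983, 0.184, 0.001], [0.184, -0.983, 0.0], [0.001, -0.0, -1.0]] [-0.5 32.9 79.3  0.  67.7 78.9] [0.  1.1 9.7] 0.022677925540505822
[-0.01680193 -0.03009556  0.46499066]
```

View pics/scene7.png

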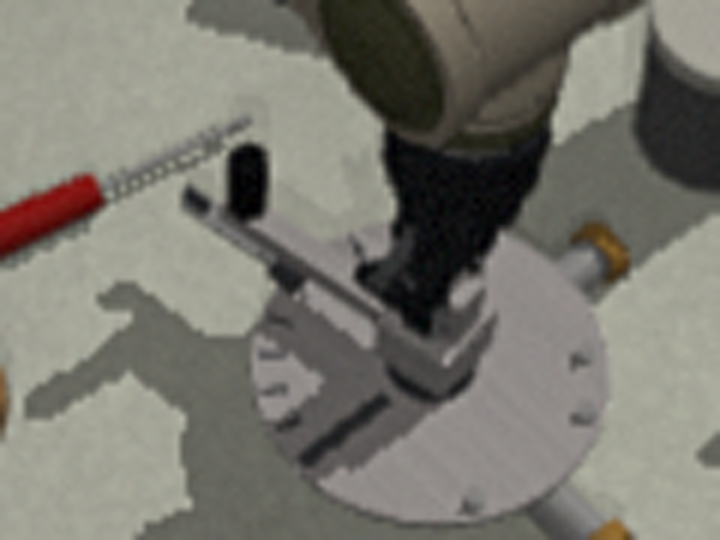

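View pics/side7.png

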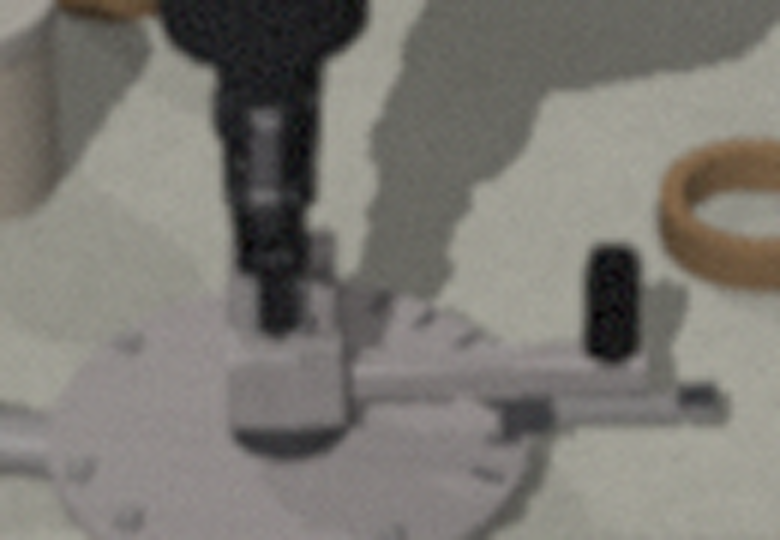

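View pics/w7.png

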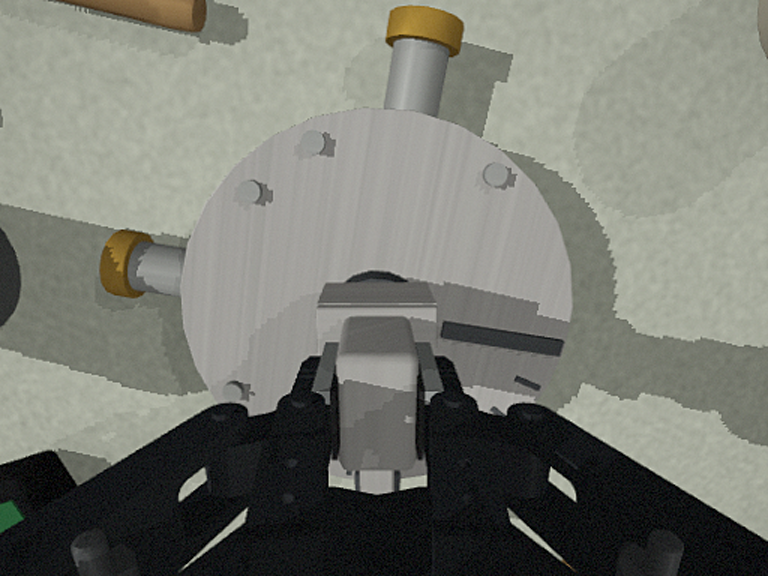

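Call:
{"op": "servo_tool", "data": {"commands": [{"linear": [0, 0, 0], "angular": [0, 0, 0], "gripper": -0.2}, {"linear": [0, 0, 0], "angular": [0, 0, 0], "gripper": 0.2}, {"linear": [0, 0, 0], "angular": [0, 0, 0], "gripper": 0.6}, {"linear": [0, 0, 0], "angular": [0, 0, 0], "gripper": 1}, {"linear": [0, 0, 0], "angular": [0, 0, 0], "gripper": 1}, {"linear": [0, 0, 0], "angular": [0, 0, 0], "gripper": 1}, {"linear": [0, 0, 0], "angular": [0, 0, 0], "gripper": 1}, {"linear": [0, 0, 0], "angular": [0, 0, 0], "gripper": 1}, {"linear": [0, 0, -20], "angular": [0, 0, 0], "gripper": 1}, {"linear": [0, 0, -60], "angular": [0, 0, 0], "gripper": 1}, {"linear": [0, 0, -100], "angular": [0, 0, 0], "gripper": 1}, {"linear": [0, 0, -140], "angular": [0, 0, 0], "gripper": 1}, {"linear": [0, 0, -170], "angular": [0, 0, 0], "gripper": 1}, {"linear": [0, 0, -170], "angular": [0, 0, 0], "gripper": 1}, {"linear": [0, 0, -170], "angular": [0, 0, 0], "gripper": 1}]}}

```text
time_s: 13.0
position: [0.5786, 0.1125, 0.2754]
tool_rot: [[0.983, 0.183, 0.0], [0.183, -0.983, 0.0], [0.0, 0.0, -1.0]]
ft_force: [0.1, -0.0, -0.2]
grip_width: 0.0852
```

```bash
python3 w.py w8; python3 - <<'E'
from h import *
import pickle
o,p=pickle.load(open("w8.pkl","rb"));crop(p["frame"],160,130,360,290,4,"pics/w8a.png")
E
```

```text
13.0 [0.5786 0.1125 0.2754] [[0.983, 0.183, 0.0], [0.183, -0.983, 0.0], [0.0, 0.0, -1.0]] [-0.5 24.7 64.1  0.  91.1 79. ] [ 0.1 -0.  -0.2] 0.08517023975698448
```

View pics/w8.png

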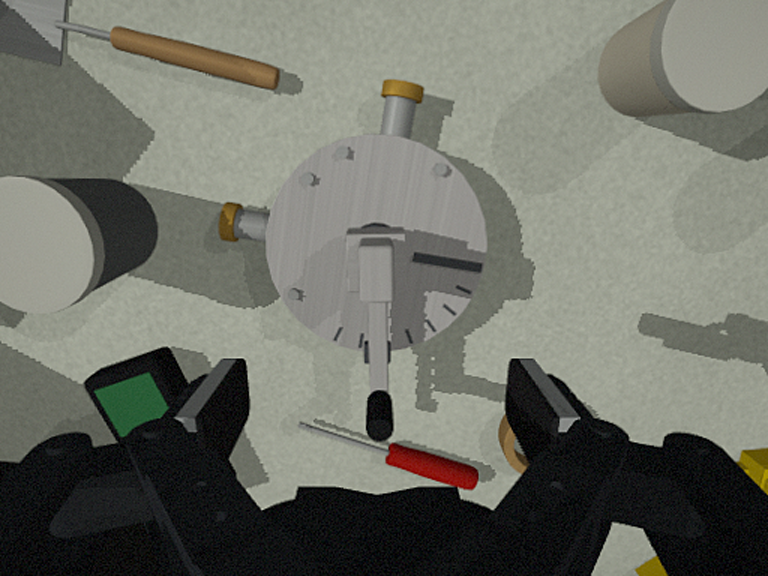

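View pics/w8a.png

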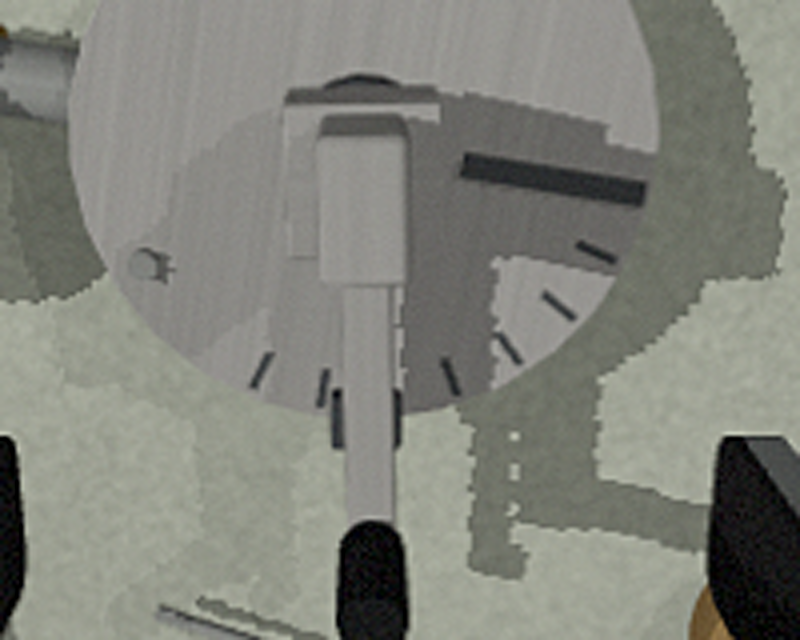

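After release the lever sits over the index clip. In the zoomed picture the clip shows on both sides of the bar: clip 332–401, bar 344–396. I'll check this with numbers.

```bash
python3 - <<'E'
import pickle
from h import *
o,p=pickle.load(open("w8.pkl","rb"));T=wristT(None,p,o)
c=lambda u,v:((u+.5)/4-.5+160,(v+.5)/4-.5+130)
r=lambda u,v,z:ray(p,c(u,v),z,T)[:2]
s=.056
cor=np.array([r(*a,.07+s) for a in((320,135),(409,135),(406,285),(319,283))]);b=cor.mean(0)
print("boss",b.round(4),[round(float(np.linalg.norm(cor[i]-cor[i-1])),4) for i in range(4)])
k=r(373,603,.062+s);print("knob",k.round(4),np.linalg.norm(k-b))
ang=lambda d:np.degrees(np.arctan2(d[1],d[0]))
print("lever",ang(k-b))
bc=[(r(345,290,.016+s)+r(396,290,.016+s))/2,(r(346,515,.016+s)+r(395,515,.016+s))/2];print("bar ang",ang(bc[1]-bc[0]))
cl=(r(332,420,.05)+r(401,420,.05))/2
print("clip from boss",ang(cl-b),np.linalg.norm(cl-b))
for t in((262,370),(323,387),(451,377),(510,349),(559,306),(596,252)):
    q=r(*t,.041);print(ang(q-b).round(1),np.linalg.norm(q-b).round(4))
b1,b2=r(463,165,.042),r(645,194,.042);print("closed",ang(b2-b1),ang(b2-b))
E
```

```text
boss [0.5789 0.1117] [0.0378, 0.0217, 0.0384, 0.022]
knob [0.4648 0.0878] 0.11655707769528291
lever -168.16504557147368
bar ang -169.38722341602863
clip from boss -168.90173312660755 0.09085077997596175
166.4 0.0839
-178.9 0.0839
-149.1 0.0845
-134.2 0.0847
-119.3 0.0842
-104.4 0.0838
closed -88.58767489804048 -89.21499084379377
```

```bash
python3 -c "
from rig import env
print(env.observe()['time_s']);print(env.close_job())"
```

```text
13.05
the job is handed in; nothing more can be done
None
```

The lever is on the spindle, swung round to the index strip and released. I handed the job in at 13.05 s; it gives no verdict, so this rests on my own checks.

**What I did:** I picked up the silver lever by its boss. The camera showed the spindle about 18° clockwise of closed, so I lowered the lever at that angle. It went down with no more than about 6 N of side force until it met the collar. I then pressed it down and turned it about 61° clockwise, opened the gripper and rose 170 mm clear.

**Last checks:**
- **Seated:** the tool was 0.1067 m above the bench before release. That matches the 56 mm collar height plus the lever's position in the grip.
- **Pointing:** the lever is at −169.4° from the bar edges, and the index strip is at −168.9° to −169.5°. The clip shows on both sides of the bar, offset by about 1 mm.
- **Disagreement:** the sighting from boss to knob gave −168.2°. Its length came out at 117 mm instead of 125 mm, so I trust it less. The difference of about 1° is still inside the 4° allowed.
- **Clear:** the wrist force was near zero after release. The arm's path stayed clear of the bystanders, but I did not measure their positions again at the end.

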